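# Zero the flash power dial and set it four clicks back

### The job

Reset the flash power dial on the grey module: turn it clockwise (seen from above) until it rests firmly against its end stop, without forcing it - the stop is only held by friction and must not be dragged round - then turn it back anticlockwise exactly four clicks and let go of it. Leave the capacitor, the lens mount and the resistor lying beside the module where they are.

Things in the scene. Friction and masses are not known exactly. Their poses are not given: they have to be found in the camera images.
- module: Fixed flash power module: grey box 130 x 150 mm, 60 mm high, aluminium top plate 136 x 156 mm, thin steel foot 150 x 170 mm. Origin: centre of its underside; z up; the dial's upright axis passes through it. The dial's end stop is hidden inside, at an angle that differs every time; turning the dial against it with 0.3 to 0.5 N m is firm; above 0.75 N m the stop itself slips round, which is a fault.
- dial: Black click dial on the module: skirt 58 mm wide, 9 mm high, under a wing bar. Origin: on its axis, at the plate. Turns about z only. Click rests every 18 deg (0.314 rad), it snaps into them if let go; 0.1 N m turns it over a click. Clockwise from above, after one to three clicks, comes the last rest and 3 deg beyond it the end stop. Four clicks back: 72 deg from that rest, 75 from the stop.
- dial_grip (a point): Grip point of the dial's upright wing bar: bar 50 mm long, 14 mm wide, standing from 9 to 42 mm above the module's top plate, centred on the axis. This point is on the axis, inside the bar, 31 mm above the top plate (91 mm above the work surface), and turns with the dial. x runs along the bar towards the end with the white line, y across its 14 mm, z up.
- capacitor: Bystander: matte silver capacitor can, loose, upright, 35 mm across, 50 mm high with two 6 mm terminals on top. Origin: centre of its underside.
- lens_mount: Bystander: black plastic lens mount ring, loose, lying flat, 54 mm across, 14 mm high. Origin: centre of its underside.
- resistor: Bystander: white ceramic resistor block, loose, 60 x 18 x 18 mm, its length along its x axis. Origin: centre of its underside.
Not all that is in view belongs to the job. There is more than one size of the module; the one meant has the size given above.

How it is judged:
On the way:
1. the dial rests firmly against its end stop (about 0.2 N m at the dial) (contact force between dial_lug and stop_lug above 5 N), for 0.1 s.
At the end, for the whole second after the job is handed in: the dial, let go, rests in the fourth click back from its end stop (within 7 degrees of it), the stop has not been dragged round and the bystanders are where they were (distance between four_back and stop_lug below 0.0025 m); the robot touches nothing.
It fails at once if the end stop was forced round by more than about 6 degrees (distance of stop_lug from where it was at the start of the episode above 0.002 m).
It fails at once if the capacitor was moved more than 10 mm (distance of capacitor from where it was at the start of the episode above 0.01 m).
It fails at once if the lens mount was moved more than 10 mm (distance of lens_mount from where it was at the start of the episode above 0.01 m).
It fails at once if the resistor was moved more than 10 mm (distance of resistor from where it was at the start of the episode above 0.01 m).
It also fails if it takes over 72 s, if anything falls off the work surface, if the arm or the gripper's body presses on something with over 40 N, if the wrist force passes 120 N, or if a joint passes its speed limit or range.

### The arm

A 6-joint arm with a two-finger parallel gripper is mounted at the origin on the work surface. World frame = base frame: x ahead of the robot, y to its left, z up, the work surface at z = 0. Lengths are in m, angles in rad, forces in N, time in s.
With the tool pointing down it reaches from about 0.35 to 0.775 m from the base axis. Payload 5.5 kg.
Tool frame: the origin (TCP) lies between the finger pads; the fingertips stand 19 mm ahead of it and the grasp point (between the pads) is the TCP; z points along the fingers, x is the direction in which the jaws open and shut, and the axes are right-handed (so a half turn about z gives the same grasp; the last joint's range is limited). The gripper opens to 85 mm and grips with 20 to 120 N. Pads are 22 mm wide; open, the fingers measure 114 mm over their backs; the gripper's body (76 mm by 85 mm) begins 54 mm behind the grasp point. The pads swing forward as they close: fully open they stand 13 mm farther back than shut.
Start: joints at [1.193, 0.313, 0.046, 1.304, 0, 1.431], TCP at [0.135, 0.559, 0.25] pointing down, gripper open.
Joint ranges: [-2.76, 2.76], [-0.86, 1.69], [-1.03, 1.26], [-2.2, 2.34], [-1.47, 1.5], [-3.14, 3.14]. Speed limits (rad/s): [2.57, 2.57, 3.14, 3.14, 3.14, 3.14].

### API

Orientations are given as a unit quaternion [w, x, y, z].
In Python, from workcell import env gives the robot as it stands. The module is installed in compiled form; this text tells all that it offers.
- The arm moves only by the tool carry_out, never from a script. Its argument "steps" is a list of rows, each a list of 7 numbers: the gripper command: -1 is shut, 1 is fully open, values between are in proportion, then the shift along the tool's x, y, z in m, then the turn, a rotation vector about the tool's x, y, z in rad. A call has 1 to 20 rows; each row shifts and turns the commanded pose from where the row before left it, along the tool's axes as they then stand; what a row does not reach is not made up. A row lasts 1/8 s, in which the tool goes at most 62.5 mm and 10.7 degrees, less where a joint would pass 70% of its speed; a pose out of reach is approached as far as the arm can. A call with a gripper value outside its range is refused whole. The fingers move at their own pace and stop on an object; "grip_force" is the grip in N (left out, the last holds). Time passes only in rows, so rows that do not move let the fingers close. It gives the time, the measured TCP pose, the force and the opening at its end, in the units of the state.
- env.get_state(): the state, without advancing time (a new reading comes with each control period).
- env.read_camera(name): name is "scene" or "top" or "wrist"; returns a dict with "color" (480x640x3 uint8, red, green, blue), "K" (3x3 intrinsics, pixels), "R" (3x3) and "t" (3): a world point X has camera coordinates R X + t. Camera axes: x right, y down, z forward; pixel columns grow to the right and rows downward; lengths in m; the calibration is good to about 2 mm. A picture is of the moment at which its call begins. There is no depth.
- env.hand_in(): hands the job in, once; it reports no verdict.
The state is a dict: "clock": time; "joint_pos": joint angles; "qvel": joint speeds; "tau": joint torques, N m; "tcp_pos": TCP position; "orientation": TCP orientation; "wrist_force": force on the tool from outside, world axes, zero at the start; "ft_torque": the same for the moment, N m; "finger_gap": finger opening in m.
Only numpy, scipy, OpenCV 4.12 (cv2) and the standard library are available. Lean on these libraries where they do the work, as an engineer would, in place of code of your own. Each camera call takes 0.05 s, during which the arm holds its last target. There are 200 camera calls.

## Working session

There is one attempt and no reset: what is moved stays moved. The work goes in short steps, Python scripts to look and compute and a tool call to move; the robot and the scene stay as the last step left them, time stands still between calls to the robot, and variables do not carry over. Pictures are saved under pics/ and viewed, about 8 in all and at most 12, crops included, and the job is handed in when it is done.

Besides the shell and the picture viewer there is one more tool, called as name([rows], argument=value, ...), one row to a line, values as JSON. carry_out: Moves the arm, as the interface text tells. Its arguments: {"type":"object","properties":{"steps":{"type":"array","items":{"type":"array","items":{"type":"number"}}},"grip_force":{"type":"number"}},"required":["steps"]}

```bash
mkdir -p pics; python3 - <<'E'
from workcell import env
import cv2,pickle
d={}
for n in("scene","top"):
    r=env.read_camera(n);d[n]=r;cv2.imwrite(f"pics/{n}0.png",r["color"][:,:,::-1])
pickle.dump(d,open("c0.pkl","wb"))
s=env.get_state();print(s)
E
```

```text
{'clock': 0.1, 'joint_pos': array([1.19341837e+00, 3.13909819e-01, 4.50868621e-02, 1.30360490e+00,
       3.69388752e-05, 1.43118649e+00]), 'qvel': array([-0.00154948, -0.00139097,  0.00280918,  0.00120018,  0.00026675,
       -0.00061309]), 'tau': array([ 3.22982800e-03, -4.81723595e+01,  2.99245566e+01,  1.27294759e-02,
       -1.45235108e-04, -5.35006279e-06]), 'tcp_pos': array([0.13527759, 0.55842024, 0.24950449]), 'orientation': array([ 3.94250533e-04,  7.85981341e-01,  6.18249679e-01, -7.14407630e-04]), 'wrist_force': array([ 0.67772496,  0.03498791, -0.63284583]), 'ft_torque': array([0.01751659, 0.05377872, 0.02422723]), 'finger_gap': 0.08526708966931518}
```

View pics/top0.png

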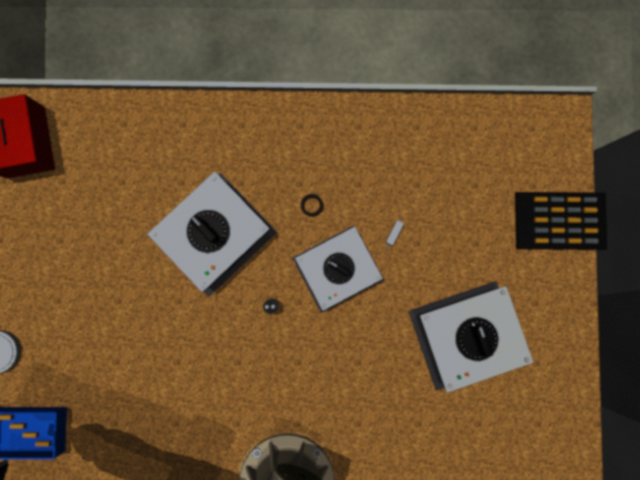

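View pics/scene0.png

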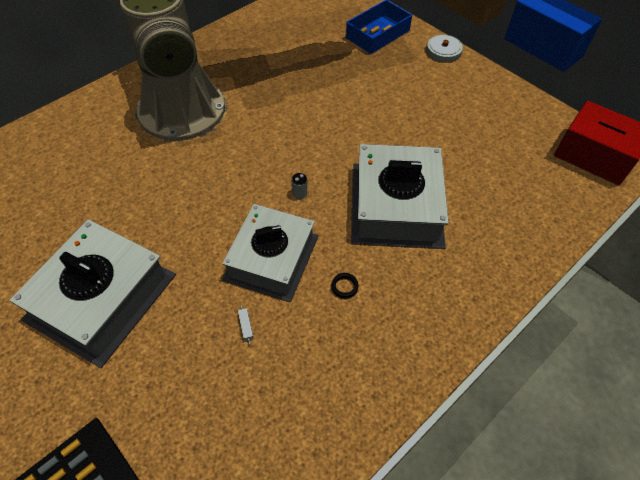

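The top view shows three modules: plate centres near (210,232), (338,268) and (475,338). The middle one is smallest, with the ring at (312,205), resistor at (396,232) and capacitor at (271,306) around it. Next I'll measure the plates and the dial.

```bash
cat > h.py <<'E'
import numpy as np,cv2,pickle
def ray(c,uv,z):
    d=c["R"].T@np.linalg.inv(c["K"])@np.array([uv[0],uv[1],1.]);o=-c["R"].T@c["t"]
    return o+d*(z-o[2])/d[2]
E
python3 - <<'E'
from h import *
d=pickle.load(open("c0.pkl","rb"));c=d["top"];im=c["color"]
print(-c["R"].T@c["t"])
hsv=cv2.cvtColor(im,cv2.COLOR_RGB2HSV)
m=((hsv[...,1]<40)&(hsv[...,2]>110)).astype(np.uint8)*255
for k in cv2.findContours(m,cv2.RETR_EXTERNAL,cv2.CHAIN_APPROX_NONE)[0]:
    if cv2.contourArea(k)<120: continue
    b=cv2.boxPoints(cv2.minAreaRect(k)); P=np.array([ray(c,p,.06) for p in b])
    print(b.mean(0).round(1),"centre",P.mean(0).round(4),"sides",np.linalg.norm(P[0]-P[1]).round(4),np.linalg.norm(P[1]-P[2]).round(4))
for n,uv,z in(("ring",(312,205),.014),("res",(396,232),.018),("cap",(271,306),.05)):print(n,ray(c,uv,z).round(3))
x=im[205:330,255:425];cv2.imwrite("pics/crop1.png",cv2.resize(x,None,fx=4.6,fy=4.6,interpolation=cv2.INTER_CUBIC)[:,:,::-1])
E
```

```text
[ 0.47134587 -0.05188838  1.2237343 ]
[  7.5 352. ] centre [0.3064 0.6238 0.06  ] sides 0.0333 0.0887
[476.1 338.7] centre [ 0.3402 -0.4331  0.06  ] sides 0.2112 0.1838
[338.4 267.9] centre [ 0.4996 -0.1175  0.06  ] sides 0.1569 0.136
[394.6 232.3] centre [ 0.5824 -0.247   0.06  ] sides 0.0583 0.0176
[207.6 231. ] centre [0.5826 0.1826 0.06  ] sides 0.2114 0.184
[298.5  83.4] centre [ 0.931  -0.0302  0.06  ] sides 0.0169 1.3995
ring [ 0.651 -0.056  0.014]
res [ 0.587 -0.257  0.018]
cap [0.411 0.037 0.05 ]
```

View pics/crop1.png

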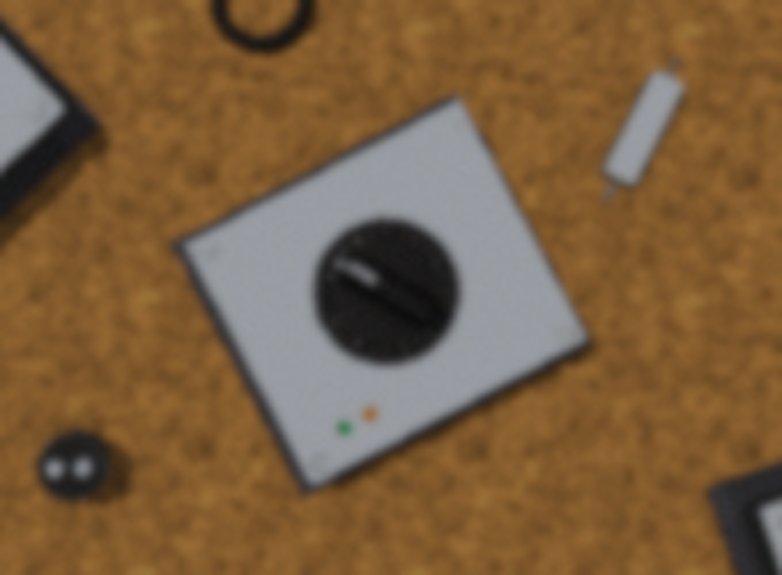

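The middle module measures 157 x 136 mm, so it's the one meant. Its axis is near (0.500, -0.118), and the white line puts the bar at about 59° yaw. I'll travel above it first.

carry_out([
  [1, -0.0357, 0.0321, 0, 0, 0, 0],
  [1, -0.0357, 0.0321, 0, 0, 0, 0],
  [1, -0.0357, 0.0321, 0, 0, 0, 0],
  [1, -0.0357, 0.0321, 0, 0, 0, 0],
  [1, -0.0357, 0.0321, 0, 0, 0, 0],
  [1, -0.0357, 0.0321, 0, 0, 0, 0],
  [1, -0.0357, 0.0321, 0, 0, 0, 0],
  [1, -0.0357, 0.0321, 0, 0, 0, 0],
  [1, -0.0357, 0.0321, 0, 0, 0, 0],
  [1, -0.0357, 0.0321, 0, 0, 0, 0],
  [1, -0.0357, 0.0321, 0, 0, 0, 0],
  [1, -0.0357, 0.0321, 0, 0, 0, 0],
  [1, -0.0357, 0.0321, 0, 0, 0, 0],
  [1, -0.0357, 0.0321, 0, 0, 0, 0],
  [1, -0.0357, 0.0321, 0, 0, 0, 0],
  [1, -0.0357, 0.0321, 0, 0, 0, 0],
  [1, 0, 0, 0, 0, 0, 0],
], grip_force=30)

```text
clock: 2.22
tcp_pos: [0.5011, -0.12, 0.2493]
orientation: [-0.0, 0.787, 0.617, -0.0]
wrist_force: [-0.9, 0.7, 0.1]
finger_gap: 0.0853
```

carry_out([
  [1, 0, 0, 0, 0, 0, -0.16],
  [1, 0, 0, 0, 0, 0, -0.16],
  [1, 0, 0, 0, 0, 0, -0.16],
  [1, 0, 0, 0, 0, 0, -0.16],
  [1, 0, 0, 0, 0, 0, -0.16],
  [1, 0, 0, 0, 0, 0, -0.16],
  [1, 0, 0, 0, 0, 0, -0.16],
  [1, 0, 0, 0, 0, 0, -0.16],
  [1, 0, 0, 0, 0, 0, 0],
  [1, 0, 0, 0, 0, 0, 0],
])

```text
clock: 3.48
tcp_pos: [0.4997, -0.1167, 0.2502]
orientation: [-0.0, 0.262, 0.965, 0.0]
wrist_force: [0.8, -0.3, -0.4]
finger_gap: 0.0853
```

```bash
python3 - <<'E'
from workcell import env
from h import *
r=env.read_camera("wrist");cv2.imwrite("pics/w1.png",r["color"][:,:,::-1]);pickle.dump(r,open("w1.pkl","wb"))
s=env.get_state();print({k:np.round(s[k],4) for k in s})
X=np.array([.4996,-.1175,.102]);p=r["K"]@(r["R"]@X+r["t"]);print("axis px",p[:2]/p[2])
E
```

```text
{'clock': np.float64(3.525), 'joint_pos': array([-3.8620e-01,  1.9390e-01, -1.1140e-01,  1.2658e+00,  1.0000e-04,
       -1.4268e+00]), 'qvel': array([-0.0024,  0.0003,  0.0043, -0.0014, -0.0004, -0.009 ]), 'tau': array([ 4.85000e-02, -4.10850e+01,  2.96601e+01,  1.56000e-02,
        2.80000e-03,  1.83000e-02]), 'tcp_pos': array([ 0.4998, -0.1169,  0.2502]), 'orientation': array([-2.000e-04,  2.620e-01,  9.651e-01,  1.000e-04]), 'wrist_force': array([ 0.0616,  0.7312, -0.74  ]), 'ft_torque': array([-0.035 , -0.0138, -0.0027]), 'finger_gap': np.float64(0.0853)}
axis px [315.95417437 225.33603593]
```

View pics/w1.png

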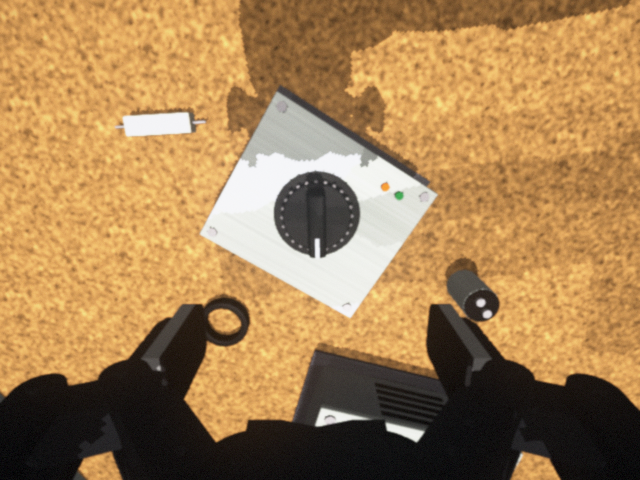

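The wrist view shows the dial centred near (317,214) with its white line pointing straight down at (317,248). The jaws are already nearly square across the bar. I'll measure the axis and bar angle here.

```bash
python3 - <<'E'
from h import *
r=pickle.load(open("w1.pkl","rb"));g=cv2.cvtColor(r["color"],cv2.COLOR_RGB2GRAY)
m=np.zeros_like(g);m[165:262,268:368]=(g[165:262,268:368]<90)*255
m=cv2.morphologyEx(m,cv2.MORPH_CLOSE,np.ones((9,9)))
k=max(cv2.findContours(m,cv2.RETR_EXTERNAL,cv2.CHAIN_APPROX_NONE)[0],key=cv2.contourArea)
P=np.array([ray(r,p[0],.064)[:2] for p in cv2.convexHull(k)],np.float32)
cc,rad=cv2.minEnclosingCircle(P);print("axis",cc,"r",rad,"mean ellipse",cv2.fitEllipse(P))
w=np.zeros_like(g);w[232:264,305:330]=(g[232:264,305:330]>170)*255
n,l,st,ce=cv2.connectedComponentsWithStats(w)
for i in range(1,n):
    if st[i,4]>15:
        ys,xs=np.where(l==i);Q=np.array([ray(r,p,.102)[:2] for p in zip(xs,ys)])
        u=np.linalg.svd(Q-Q.mean(0))[2][0];print(st[i],Q.mean(0),np.degrees(np.arctan2(u[1],u[0])),np.degrees(np.arctan2(*(Q.mean(0)-cc)[::-1])))
E
```

```text
axis (0.4999537765979767, -0.1158447340130806) r 0.03643239662051201 mean ellipse ((0.4997018575668335, -0.11647641658782959), (0.07009334862232208, 0.0715259462594986), 147.59124755859375)
[305 239  25  25 279] [ 0.51103544 -0.09643119] 60.76359914208022 60.28135090456262
```

The axis agrees with the TCP to within 1 mm and the bar angle to about 1°. I'll descend and grip lightly.

carry_out([
  [1, 0, 0, 0.03, 0, 0, 0],
  [1, 0, 0, 0.03, 0, 0, 0],
  [1, 0, 0, 0.03, 0, 0, 0],
  [1, 0, 0, 0.03, 0, 0, 0],
  [1, 0, 0, 0.02, 0, 0, 0],
  [1, 0, 0, 0.018, 0, 0, 0],
  [1, 0, 0, 0, 0, 0, 0],
  [1, 0, 0, 0, 0, 0, 0],
  [-1, 0, 0, 0, 0, 0, 0],
  [-1, 0, 0, 0, 0, 0, 0],
  [-1, 0, 0, 0, 0, 0, 0],
  [-1, 0, 0, 0, 0, 0, 0],
  [-1, 0, 0, 0, 0, 0, 0],
  [-1, 0, 0, 0, 0, 0, 0],
  [-1, 0, 0, 0, 0, 0, 0],
  [-1, 0, 0, 0, 0, 0, 0],
], grip_force=30)

```text
clock: 5.52
tcp_pos: [0.4996, -0.1168, 0.0926]
orientation: [-0.0, 0.261, 0.965, 0.0]
wrist_force: [-3.0, 1.8, 5.1]
finger_gap: 0.0137
```

```bash
cat > st.py <<'E'
from workcell import env
import numpy as np
s=env.get_state();q=s["orientation"]
print(round(s["clock"],2),s["tcp_pos"].round(4),"yaw",np.degrees(2*np.arctan2(q[2],q[1])).round(2),"q6",s["joint_pos"][5].round(3),"tau6",s["tau"][5].round(3),"F",s["wrist_force"].round(1),"T",s["ft_torque"].round(3),"gap",round(s["finger_gap"],4))
E
python3 st.py
```

```text
5.53 [ 0.4996 -0.1168  0.0926] yaw 149.72 q6 -1.429 tau6 -0.087 F [-3.   1.8  5.1] T [ 0.406  0.539 -0.03 ] gap 0.0137
```

carry_out([
  [-1, 0, 0, 0, 0, 0, 0.08],
  [-1, 0, 0, 0, 0, 0, 0.08],
  [-1, 0, 0, 0, 0, 0, 0.08],
  [-1, 0, 0, 0, 0, 0, 0.075],
  [-1, 0, 0, 0, 0, 0, 0],
  [-1, 0, 0, 0, 0, 0, 0],
])

```text
clock: 6.28
tcp_pos: [0.4996, -0.1169, 0.0926]
orientation: [-0.0, 0.409, 0.912, 0.0]
wrist_force: [-3.5, 2.1, 4.9]
finger_gap: 0.0134
```

```bash
python3 st.py
```

```text
6.28 [ 0.4996 -0.1169  0.0926] yaw 131.66 q6 -1.114 tau6 -0.147 F [-3.5  2.1  4.9] T [ 0.364  0.53  -0.152] gap 0.0134
```

carry_out([
  [-1, 0, 0, 0, 0, 0, 0.018],
  [-1, 0, 0, 0, 0, 0, 0.018],
  [-1, 0, 0, 0, 0, 0, 0.018],
  [-1, 0, 0, 0, 0, 0, 0],
])

```text
clock: 6.78
tcp_pos: [0.4996, -0.1169, 0.0926]
orientation: [-0.0, 0.434, 0.901, 0.0]
wrist_force: [-3.4, 2.0, 6.0]
finger_gap: 0.0138
```

```bash
python3 st.py
```

```text
6.78 [ 0.4996 -0.1169  0.0926] yaw 128.58 q6 -1.06 tau6 0.014 F [-3.4  2.   6. ] T [ 0.427  0.549 -0.057] gap 0.0138
```

carry_out([
  [-1, 0, 0, 0, 0, 0, 0.018],
  [-1, 0, 0, 0, 0, 0, 0],
])

```text
clock: 7.02
tcp_pos: [0.4996, -0.1169, 0.0926]
orientation: [-0.0, 0.442, 0.897, 0.0]
wrist_force: [-2.5, 1.8, 5.3]
finger_gap: 0.0133
```

```bash
python3 st.py
```

```text
7.03 [ 0.4996 -0.1169  0.0926] yaw 127.54 q6 -1.042 tau6 0.037 F [-2.5  1.8  5.3] T [0.426 0.574 0.01 ] gap 0.0133
```

carry_out([
  [-1, 0, 0, 0, 0, 0, 0.018],
  [-1, 0, 0, 0, 0, 0, 0],
])

```text
clock: 7.28
tcp_pos: [0.4996, -0.1168, 0.0926]
orientation: [-0.0, 0.45, 0.893, 0.0]
wrist_force: [-3.1, 1.6, 5.3]
finger_gap: 0.0134
```

```bash
python3 st.py
```

```text
7.28 [ 0.4996 -0.1168  0.0926] yaw 126.52 q6 -1.024 tau6 0.067 F [-3.1  1.6  5.3] T [0.483 0.641 0.002] gap 0.0134
```

No stop at 23°, so it isn't one click away. I'll go on to the second rest at 36°, then edge forward slowly.

carry_out([
  [-1, 0, 0, 0, 0, 0, 0.06],
  [-1, 0, 0, 0, 0, 0, 0.06],
  [-1, 0, 0, 0, 0, 0, 0.06],
  [-1, 0, 0, 0, 0, 0, 0.043],
  [-1, 0, 0, 0, 0, 0, 0],
  [-1, 0, 0, 0, 0, 0, 0],
])

```text
clock: 8.02
tcp_pos: [0.4994, -0.1167, 0.0926]
orientation: [-0.001, 0.546, 0.838, 0.0]
wrist_force: [-3.4, 1.1, 6.8]
finger_gap: 0.0135
```

```bash
python3 st.py
```

```text
8.03 [ 0.4994 -0.1167  0.0926] yaw 113.83 q6 -0.802 tau6 0.583 F [-3.4  1.1  6.8] T [0.46  0.758 0.584] gap 0.0135
```

carry_out([
  [-1, 0, 0, 0, 0, 0, 0.018],
  [-1, 0, 0, 0, 0, 0, 0.018],
  [-1, 0, 0, 0, 0, 0, 0],
])

```text
clock: 8.4
tcp_pos: [0.4994, -0.1167, 0.0926]
orientation: [-0.001, 0.561, 0.828, 0.0]
wrist_force: [-3.4, 1.2, 6.8]
finger_gap: 0.0134
```

```bash
python3 st.py
```

```text
8.4 [ 0.4994 -0.1167  0.0926] yaw 111.77 q6 -0.766 tau6 0.711 F [-3.4  1.2  6.8] T [0.465 0.837 0.703] gap 0.0134
```

carry_out([
  [-1, 0, 0, 0, 0, 0, 0.018],
  [-1, 0, 0, 0, 0, 0, 0],
])

```text
clock: 8.65
tcp_pos: [0.4994, -0.1167, 0.0926]
orientation: [-0.001, 0.568, 0.823, 0.0]
wrist_force: [-3.7, 2.5, 7.2]
finger_gap: 0.0133
```

```bash
python3 st.py
```

```text
8.65 [ 0.4994 -0.1167  0.0926] yaw 110.74 q6 -0.748 tau6 0.712 F [-3.7  2.5  7.2] T [0.474 0.784 0.666] gap 0.0133
```

The torque reached 0.7 N m, above the firm range and close to where the stop slips. I should have read it between those steps. I'll back off now and check where the dial actually is.

carry_out([
  [-1, 0, 0, 0, 0, 0, -0.07],
  [-1, 0, 0, 0, 0, 0, 0],
])

```text
clock: 8.9
tcp_pos: [0.4994, -0.1168, 0.0925]
orientation: [-0.001, 0.539, 0.842, 0.0]
wrist_force: [-2.6, 1.2, 6.2]
finger_gap: 0.0136
```

```bash
python3 st.py; python3 - <<'E'
from workcell import env
from h import *
a=env.read_camera("wrist");b=env.read_camera("scene");pickle.dump((a,b),open("c2.pkl","wb"))
x=cv2.resize(a["color"][120:330,160:480],(640,420));y=cv2.resize(b["color"][190:310,210:340],(420,388),interpolation=cv2.INTER_CUBIC)
o=np.zeros((600,800,3),np.uint8);o[:360,:400]=cv2.resize(a["color"][100:388,160:480],(400,360));o[:388,400:]=y[:,:400]
cv2.imwrite("pics/c2.png",o[:390,:,::-1])
E
```

```text
8.9 [ 0.4994 -0.1168  0.0925] yaw 114.74 q6 -0.818 tau6 0.278 F [-2.6  1.2  6.2] T [0.499 0.711 0.394] gap 0.0136
```

View pics/c2.png

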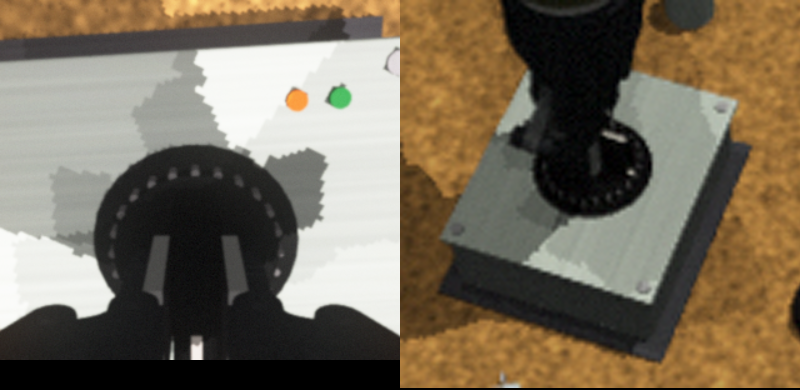

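The wrist crop shows the bar between the pads, with its white line at crop pixel (196,345). From that I'll work out the bar's real angle.

```bash
python3 - <<'E'
from h import *
a,b=pickle.load(open("c2.pkl","rb"))
for name,c,(x0,x1,y0,y1) in(("wrist",a,(306,328,366,400)),("scene",b,(265,290,222,240))):
    g=cv2.cvtColor(c["color"],cv2.COLOR_RGB2GRAY)[y0:y1,x0:x1]
    m=((g>130)*255).astype(np.uint8);n,l,st,ce=cv2.connectedComponentsWithStats(m)
    for i in range(1,n):
        if st[i,4]<5: continue
        ys,xs=np.where(l==i);Q=np.array([ray(c,p,.102)[:2] for p in zip(xs+x0,ys+y0)])
        u=np.linalg.svd(Q-Q.mean(0))[2][0];d=Q.mean(0)-[.4997,-.1166]
        print(name,st[i],"dir",np.degrees(np.arctan2(u[1],u[0])).round(1),"pos",np.degrees(np.arctan2(d[1],d[0])).round(1),np.hypot(*d).round(4))
E
python3 st.py
```

```text
wrist [  7   5   9  29 243] dir 24.1 pos 26.7 0.0164
scene [ 12   0  13  18 125] dir -14.8 pos 51.9 0.0339
9.0 [ 0.4994 -0.1167  0.0925] yaw 114.72 q6 -0.818 tau6 0.433 F [-3.2  0.9  6.3] T [0.454 0.693 0.385] gap 0.0139
```

The bar follows the tool to within about 2°, so it has turned about 35°, yet there's still 0.4 N m on it. I'll unload in 2° steps and find where contact ends.

carry_out([
  [-1, 0, 0, 0, 0, 0, -0.035],
  [-1, 0, 0, 0, 0, 0, 0],
  [-1, 0, 0, 0, 0, 0, 0],
])

```text
clock: 9.38
tcp_pos: [0.4995, -0.1168, 0.0926]
orientation: [-0.001, 0.525, 0.851, 0.0]
wrist_force: [-3.1, 2.3, 6.4]
finger_gap: 0.0135
```

```bash
python3 st.py
```

```text
9.38 [ 0.4995 -0.1168  0.0926] yaw 116.71 q6 -0.853 tau6 0.247 F [-3.1  2.3  6.4] T [0.407 0.631 0.193] gap 0.0135
```

carry_out([
  [-1, 0, 0, 0, 0, 0, -0.035],
  [-1, 0, 0, 0, 0, 0, 0],
  [-1, 0, 0, 0, 0, 0, 0],
])

```text
clock: 9.75
tcp_pos: [0.4995, -0.1168, 0.0926]
orientation: [-0.001, 0.51, 0.86, 0.0]
wrist_force: [-4.0, 2.2, 5.7]
finger_gap: 0.0136
```

```bash
python3 st.py
```

```text
9.75 [ 0.4995 -0.1168  0.0926] yaw 118.69 q6 -0.887 tau6 0.141 F [-4.   2.2  5.7] T [0.402 0.654 0.114] gap 0.0136
```

carry_out([
  [-1, 0, 0, 0, 0, 0, -0.035],
  [-1, 0, 0, 0, 0, 0, 0],
  [-1, 0, 0, 0, 0, 0, 0],
])

```text
clock: 10.12
tcp_pos: [0.4995, -0.1168, 0.0925]
orientation: [-0.001, 0.495, 0.869, 0.0]
wrist_force: [-3.3, 2.2, 6.2]
finger_gap: 0.0135
```

```bash
python3 st.py
```

```text
10.12 [ 0.4995 -0.1168  0.0925] yaw 120.69 q6 -0.922 tau6 0.078 F [-3.3  2.2  6.2] T [0.428 0.67  0.08 ] gap 0.0135
```

carry_out([
  [-1, 0, 0, 0, 0, 0, -0.035],
  [-1, 0, 0, 0, 0, 0, 0],
  [-1, 0, 0, 0, 0, 0, 0],
])

```text
clock: 10.5
tcp_pos: [0.4995, -0.1168, 0.0925]
orientation: [-0.0, 0.48, 0.878, 0.0]
wrist_force: [-2.2, 1.2, 6.3]
finger_gap: 0.0135
```

```bash
python3 st.py
```

```text
10.5 [ 0.4995 -0.1168  0.0925] yaw 122.69 q6 -0.957 tau6 0.045 F [-2.2  1.2  6.3] T [0.434 0.631 0.042] gap 0.0135
```

Contact ends near yaw 118, but that doesn't fit a rest pattern starting at a bar angle of 60.5°. The bar may have shifted in the pads, or the first reading was off. I'll re-measure the first picture with a narrower mask, then let go and rise for a clear look.

carry_out([
  [0.3, 0, 0, 0, 0, 0, 0],
  [1, 0, 0, 0, 0, 0, 0],
  [1, 0, 0, 0, 0, 0, 0],
  [1, 0, 0, 0, 0, 0, 0],
  [1, 0, 0, -0.03, 0, 0, 0],
  [1, 0, 0, -0.04, 0, 0, 0],
  [1, 0, 0, -0.04, 0, 0, 0],
  [1, 0, 0, -0.048, 0, 0, 0],
  [1, 0, 0, 0, 0, 0, 0],
  [1, 0, 0, 0, 0, 0, 0],
])

```text
clock: 11.75
tcp_pos: [0.5, -0.1173, 0.25]
orientation: [0.0, 0.48, 0.877, 0.0]
wrist_force: [-0.4, 0.0, 0.5]
finger_gap: 0.085
```

```bash
cat > bar.py <<'E'
from h import *
def bar(c,axis=(.4997,-.1166)):
    g=cv2.cvtColor(c["color"],cv2.COLOR_RGB2GRAY)
    # only pixels well inside the skirt (r<25 mm at bar-top height), bright and large = white line
    ys,xs=np.mgrid[150:290,240:400]
    W=np.array([ray(c,p,.102)[:2] for p in zip(xs.ravel(),ys.ravel())])
    rr=np.hypot(*(W-axis).T).reshape(xs.shape)
    m=((g[150:290,240:400]>150)&(rr<.026)).astype(np.uint8)*255
    n,l,st,ce=cv2.connectedComponentsWithStats(m)
    i=1+st[1:,4].argmax();Q=W.reshape(*xs.shape,2)[l==i]
    d=Q.mean(0)-axis;u=np.linalg.svd(Q-Q.mean(0))[2][0];u*=np.sign(u@d)
    a=lambda v:np.degrees(np.arctan2(v[1],v[0])).round(1)
    print(st[i],"px",ce[i]+[240,150],"dir",a(u),"pos",a(d),"r",np.hypot(*d).round(4))
E
python3 st.py; python3 - <<'E'
from workcell import env
from bar import *
bar(pickle.load(open("w1.pkl","rb")))
r=env.read_camera("wrist");pickle.dump(r,open("w3.pkl","wb"));bar(r)
a=pickle.load(open("w1.pkl","rb"))
f=lambda c:cv2.resize(c["color"][150:290,240:400],(400,350),interpolation=cv2.INTER_CUBIC)
cv2.imwrite("pics/cmp.png",np.hstack([f(a),f(r)])[:,:,::-1])
E
```

```text
11.75 [ 0.5    -0.1173  0.25  ] yaw 122.67 q6 -0.957 tau6 -0.0 F [-0.4  0.   0.5] T [ 0.049 -0.     0.032] gap 0.085
[ 48  88  58  22 259] px [316.79150579 251.66795367] dir -29.6 pos 60.3 r 0.0199
[ 47  88  60  22 262] px [316.25954198 251.82442748] dir -57.6 pos 31.6 r 0.0199
```

View pics/cmp.png

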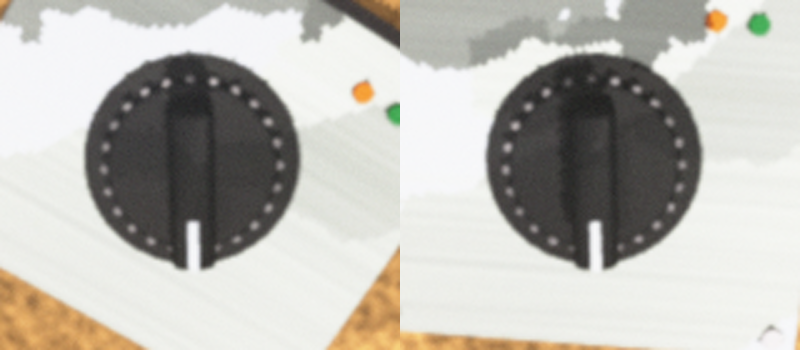

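In both pictures the line runs straight down the image, near column 317. The free dial now rests at about 33°, which is 27° from where it started and not a whole number of clicks. I'll measure both more tightly.

```bash
cat > bar.py <<'E'
from h import *
def bar(c,axis=(.4997,-.1166),w=(308,328,236,256)):
    g=cv2.cvtColor(c["color"],cv2.COLOR_RGB2GRAY);x0,x1,y0,y1=w
    sub=g[y0:y1,x0:x1]; m=(sub>130).astype(np.uint8)*255
    n,l,st,ce=cv2.connectedComponentsWithStats(m);i=1+st[1:,4].argmax()
    ys,xs=np.where(l==i);Q=np.array([ray(c,p,.102)[:2] for p in zip(xs+x0,ys+y0)])
    d=Q.mean(0)-axis;u=np.linalg.svd(Q-Q.mean(0))[2][0];u*=np.sign(u@d)
    a=lambda v:np.degrees(np.arctan2(v[1],v[0])).round(1)
    # skirt centre from graduation-independent hull
    print(st[i],"px",(ce[i]+[x0,y0]).round(1),"dir",a(u),"pos",a(d),"r",np.hypot(*d).round(4))
E
python3 - <<'E'
from workcell import env
from bar import *
r=env.read_camera("wrist")
for c in (pickle.load(open("w1.pkl","rb")),pickle.load(open("w3.pkl","rb")),r):
    bar(c)
    g=cv2.cvtColor(c["color"],cv2.COLOR_RGB2GRAY);b=cv2.GaussianBlur(g,(3,3),0)
    # bar long edges: dark shoulder columns at several rows
    m=np.zeros_like(g);m[160:262,262:372]=(b[160:262,262:372]<100)*255
    k=max(cv2.findContours(m,cv2.RETR_EXTERNAL,cv2.CHAIN_APPROX_NONE)[0],key=cv2.contourArea)
    P=np.array([ray(c,p[0],.064)[:2] for p in cv2.convexHull(k)],np.float32);print(" skirt",np.round(cv2.fitEllipse(P)[0],4))
E
```

```text
[ 6  2  6 18 89] px [317.  246.7] dir 59.8 pos 61.0 r 0.0159
 skirt [ 0.4996 -0.1165]
[ 7  2  6 18 91] px [317.9 246.5] dir 34.0 pos 35.8 r 0.0157
 skirt [ 0.4993 -0.1164]
[ 7  3  5 17 84] px [317.  247.1] dir 33.2 pos 35.5 r 0.0155
 skirt [ 0.4993 -0.1163]
```

The free dial rests at about 34.5°, and it began at 60.4°. I'll regrip at only 20 N, because the pads then can't pass much over 0.45 N m, and probe the stop in single small steps.

carry_out([
  [1, 0, 0, 0.03, 0, 0, -0.03],
  [1, 0, 0, 0.03, 0, 0, 0],
  [1, 0, 0, 0.03, 0, 0, 0],
  [1, 0, 0, 0.03, 0, 0, 0],
  [1, 0, 0, 0.02, 0, 0, 0],
  [1, 0, 0, 0.018, 0, 0, 0],
  [1, 0, 0, 0, 0, 0, 0],
  [-1, 0, 0, 0, 0, 0, 0],
  [-1, 0, 0, 0, 0, 0, 0],
  [-1, 0, 0, 0, 0, 0, 0],
  [-1, 0, 0, 0, 0, 0, 0],
  [-1, 0, 0, 0, 0, 0, 0],
  [-1, 0, 0, 0, 0, 0, 0],
  [-1, 0, 0, 0, 0, 0, 0],
], grip_force=20)

```text
clock: 13.6
tcp_pos: [0.4999, -0.1167, 0.0928]
orientation: [-0.0, 0.466, 0.885, 0.0]
wrist_force: [-2.9, 3.7, 4.8]
finger_gap: 0.0139
```

```bash
python3 st.py
```

```text
13.6 [ 0.4999 -0.1167  0.0928] yaw 124.41 q6 -0.987 tau6 -0.004 F [-2.9  3.7  4.8] T [ 0.589  0.378 -0.002] gap 0.0139
```

carry_out([
  [-1, 0, 0, 0, 0, 0, 0.026],
  [-1, 0, 0, 0, 0, 0, 0],
  [-1, 0, 0, 0, 0, 0, 0],
])

```text
clock: 13.98
tcp_pos: [0.4999, -0.1167, 0.0928]
orientation: [-0.0, 0.478, 0.879, 0.0]
wrist_force: [-1.5, 2.8, 6.8]
finger_gap: 0.0135
```

```bash
python3 st.py
```

```text
13.97 [ 0.4999 -0.1167  0.0928] yaw 122.93 q6 -0.961 tau6 0.035 F [-1.5  2.8  6.8] T [0.595 0.439 0.048] gap 0.0135
```

carry_out([
  [-1, 0, 0, 0, 0, 0, 0.026],
  [-1, 0, 0, 0, 0, 0, 0],
  [-1, 0, 0, 0, 0, 0, 0],
])

```text
clock: 14.35
tcp_pos: [0.4999, -0.1167, 0.0929]
orientation: [-0.0, 0.489, 0.872, 0.0]
wrist_force: [-1.0, 2.9, 5.2]
finger_gap: 0.0138
```

```bash
python3 st.py
```

```text
14.35 [ 0.4999 -0.1167  0.0929] yaw 121.44 q6 -0.935 tau6 0.068 F [-1.   2.9  5.2] T [0.615 0.505 0.04 ] gap 0.0138
```

carry_out([
  [-1, 0, 0, 0, 0, 0, 0.026],
  [-1, 0, 0, 0, 0, 0, 0],
  [-1, 0, 0, 0, 0, 0, 0],
])

```text
clock: 14.72
tcp_pos: [0.4998, -0.1167, 0.0928]
orientation: [-0.0, 0.5, 0.866, 0.0]
wrist_force: [-2.1, 2.8, 5.8]
finger_gap: 0.0135
```

```bash
python3 st.py
```

```text
14.72 [ 0.4998 -0.1167  0.0928] yaw 119.96 q6 -0.909 tau6 0.091 F [-2.1  2.8  5.8] T [0.538 0.468 0.074] gap 0.0135
```

carry_out([
  [-1, 0, 0, 0, 0, 0, 0.02],
  [-1, 0, 0, 0, 0, 0, 0],
  [-1, 0, 0, 0, 0, 0, 0],
])

```text
clock: 15.1
tcp_pos: [0.4998, -0.1167, 0.0928]
orientation: [-0.0, 0.509, 0.861, 0.0]
wrist_force: [-2.9, 2.2, 6.9]
finger_gap: 0.0139
```

```bash
python3 st.py
```

```text
15.1 [ 0.4998 -0.1167  0.0928] yaw 118.82 q6 -0.889 tau6 0.187 F [-2.9  2.2  6.9] T [0.558 0.547 0.165] gap 0.0139
```

Contact with the stop begins at about 119.5°, roughly 4.5° past this rest. I'll press to about 0.35 N m and hold.

carry_out([
  [-1, 0, 0, 0, 0, 0, 0.018],
  [-1, 0, 0, 0, 0, 0, 0],
  [-1, 0, 0, 0, 0, 0, 0],
])

```text
clock: 15.48
tcp_pos: [0.4998, -0.1167, 0.0928]
orientation: [-0.0, 0.517, 0.856, 0.0]
wrist_force: [-1.5, 2.6, 5.9]
finger_gap: 0.0139
```

```bash
python3 st.py
```

```text
15.47 [ 0.4998 -0.1167  0.0928] yaw 117.79 q6 -0.871 tau6 0.198 F [-1.5  2.6  5.9] T [0.509 0.563 0.155] gap 0.0139
```

carry_out([
  [-1, 0, 0, 0, 0, 0, 0.013],
  [-1, 0, 0, 0, 0, 0, 0],
  [-1, 0, 0, 0, 0, 0, 0],
])

```text
clock: 15.85
tcp_pos: [0.4998, -0.1167, 0.0928]
orientation: [-0.0, 0.522, 0.853, 0.0]
wrist_force: [-2.6, 2.2, 5.8]
finger_gap: 0.014
```

```bash
python3 st.py
```

```text
15.85 [ 0.4998 -0.1167  0.0928] yaw 117.06 q6 -0.859 tau6 0.264 F [-2.6  2.2  5.8] T [0.577 0.531 0.234] gap 0.014
```

carry_out([
  [-1, 0, 0, 0, 0, 0, 0.015],
  [-1, 0, 0, 0, 0, 0, 0],
  [-1, 0, 0, 0, 0, 0, 0],
])

```text
clock: 16.23
tcp_pos: [0.4998, -0.1166, 0.0928]
orientation: [-0.0, 0.528, 0.849, 0.0]
wrist_force: [-2.5, 3.1, 5.4]
finger_gap: 0.0136
```

```bash
python3 st.py
```

```text
16.23 [ 0.4998 -0.1166  0.0928] yaw 116.21 q6 -0.844 tau6 0.35 F [-2.5  3.1  5.4] T [0.593 0.531 0.354] gap 0.0136
```

It's now pressed firmly at 0.35 N m. Next I'll turn back to four clicks past the last rest, which is tool yaw 196.4°, or -1.40 rad.

carry_out([
  [-1, 0, 0, 0, 0, 0, -0.1],
  [-1, 0, 0, 0, 0, 0, -0.1],
  [-1, 0, 0, 0, 0, 0, -0.1],
  [-1, 0, 0, 0, 0, 0, -0.1],
  [-1, 0, 0, 0, 0, 0, -0.1],
  [-1, 0, 0, 0, 0, 0, -0.1],
  [-1, 0, 0, 0, 0, 0, -0.1],
  [-1, 0, 0, 0, 0, 0, -0.1],
  [-1, 0, 0, 0, 0, 0, -0.1],
  [-1, 0, 0, 0, 0, 0, -0.1],
  [-1, 0, 0, 0, 0, 0, -0.1],
  [-1, 0, 0, 0, 0, 0, -0.1],
  [-1, 0, 0, 0, 0, 0, -0.1],
  [-1, 0, 0, 0, 0, 0, -0.1],
  [-1, 0, 0, 0, 0, 0, 0],
  [-1, 0, 0, 0, 0, 0, 0],
])

```text
clock: 18.23
tcp_pos: [0.4996, -0.1164, 0.0928]
orientation: [-0.0, -0.142, 0.99, 0.001]
wrist_force: [-3.2, 2.7, 5.8]
finger_gap: 0.0133
```

```bash
python3 st.py
```

```text
18.23 [ 0.4996 -0.1164  0.0928] yaw 196.38 q6 -2.243 tau6 0.007 F [-3.2  2.7  5.8] T [0.816 0.592 0.001] gap 0.0133
```

carry_out([
  [0.3, 0, 0, 0, 0, 0, 0],
  [1, 0, 0, 0, 0, 0, 0],
  [1, 0, 0, 0, 0, 0, 0],
  [1, 0, 0, 0, 0, 0, 0],
  [1, 0, 0, -0.03, 0, 0, 0],
  [1, 0, 0, -0.04, 0, 0, 0],
  [1, 0, 0, -0.04, 0, 0, 0],
  [1, 0, 0, -0.048, 0, 0, 0],
  [1, 0, 0, 0, 0, 0, 0],
  [1, 0, 0, 0, 0, 0, 0],
])

```text
clock: 19.48
tcp_pos: [0.5, -0.1173, 0.2499]
orientation: [-0.0, -0.142, 0.99, 0.0]
wrist_force: [-0.2, -0.6, -1.0]
finger_gap: 0.0853
```

```bash
python3 st.py; python3 - <<'E'
from workcell import env
from bar import *
r=env.read_camera("wrist");bar(r);pickle.dump(r,open("w4.pkl","wb"));cv2.imwrite("pics/w4.png",r["color"][:,:,::-1])
E
```

```text
19.48 [ 0.5    -0.1173  0.2499] yaw 196.35 q6 -2.243 tau6 -0.0 F [-0.2 -0.6 -1. ] T [0.007 0.035 0.015] gap 0.0853
[ 6  4  6 16 93] px [316.5 247.7] dir 106.9 pos 104.0 r 0.0155
```

View pics/w4.png

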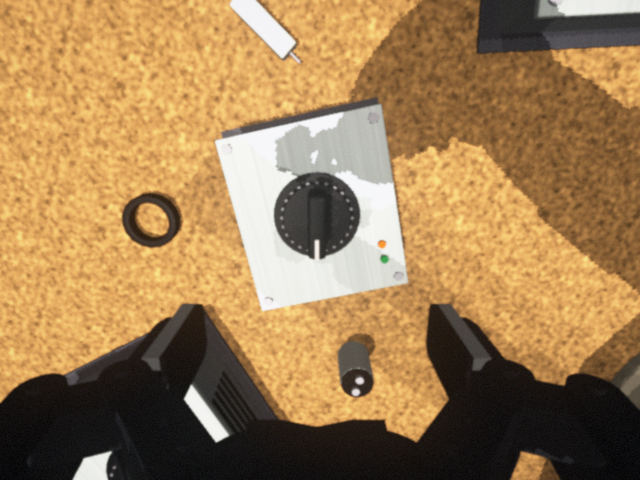

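The dial is free and rests at about 106°, exactly 72° from the last rest with zero torque before release. The ring, resistor and capacitor are still beside the module and the gripper is clear, so I'll hand in.

```bash
python3 - <<'E'
from workcell import env
from h import *
c=env.read_camera("top");a=pickle.load(open("c0.pkl","rb"))["top"]
for n,(x,y) in dict(ring=(312,205),res=(396,232),cap=(271,306)).items():
    t=a["color"][y-14:y+15,x-14:x+15];s=c["color"][y-24:y+25,x-24:x+25]
    _,v,_,p=cv2.minMaxLoc(cv2.matchTemplate(s,t,cv2.TM_CCOEFF_NORMED));print(n,"shift px",p[0]-10,p[1]-10,round(v,2))
print(env.hand_in())
E
```

```text
ring shift px 0 0 0.99
res shift px 1 -1 0.2
cap shift px 0 0 0.96
the job is handed in; nothing more can be done
None
```

I turned the dial clockwise to its stop, held it there at 0.35 N m, turned it back four clicks and let go. However, I overloaded the stop on the first try, so it may have been dragged and the job may have failed. `hand_in` gave no verdict.

- **Overload:** on the first approach I chained steps without reading the torque in between, and it peaked at about 0.71 N m. That is above the firm range of 0.3–0.5 and just under the 0.75 slip limit. I let go, regripped at 20 N and repeated the approach in small steps.
- **Was the stop dragged?** The checks disagree:
  - **Against:** at 23° into the first turn there was still almost no torque. On the second approach, contact came about 4.5° past the last rest instead of 3°, which suggests a slip of only 1–2° if the click rests are fixed to the module.
  - **For:** the dial's starting angle (about 60°) doesn't line up with the click rests I found later (34.4° plus multiples of 18°). It is about 8° off, and I couldn't explain that. If the rests move with the stop, it was dragged too far.
- **Final position:** torque was zero before release at 106.4°, exactly 72° from the last rest. The wrist camera then put the free dial at 104–107°, with the gripper open and clear above it.
- **Bystanders:** the ring and capacitor show no movement in the top view. The resistor's match there was too poor to use (0.2); the arm never went near it, and it was still beside the module in the last wrist picture.

The job took about 20 s of the 72 s allowed.

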